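Open the bifold door of the yellow fittings cupboard

ROBOT

A 6-joint arm with a two-finger parallel gripper is mounted at the origin on the work surface. World frame = base frame: x ahead of the robot, y to its left, z up, the work surface at z = 0. Lengths are in m, angles in rad, forces in N, time in s.
With the tool pointing down it reaches from about 0.375 to 0.975 m from the base axis. Payload 3.8 kg.
Tool frame: the origin (TCP) lies at the very end of the fingers, on their centre line; the grasp point (between the pads) lies 19 mm behind it; z points along the fingers, y is the line along which they close (so a half turn about z gives the same grasp; the last joint's range is limited). The gripper opens to 85 mm and grips with 20 to 120 N. Pads are 22 mm wide; open, the fingers measure 114 mm over their backs; the gripper's body (76 mm by 85 mm) begins 54 mm behind the grasp point. The pads swing forward as they close: fully open they stand 13 mm farther back than shut.
Start: joints at [-1.216, 0.264, 1.604, -0, 1.274, -0.037], TCP at [0.258, -0.624, 0.203] pointing down, gripper open.
Joint ranges: [-2.63, 2.63], [-0.94, 2.18], [0.31, 2.57], [-1.31, 4.45], [0, 2.66], [-2.55, 2.55]. Speed limits (rad/s): [2.57, 2.57, 3.14, 3.14, 3.14, 3.14].

INTERFACE

Orientations are given as a rotation vector (axis times angle).
In Python, from workcell import monitor, viewer, job gives the robot as it stands. The module is installed in compiled form; this text tells all that it offers.
- The arm moves only by the tool step_arm, never from a script. Its argument "series" is one flat list of numbers, 4 for each row, row after row: the shift along the tool's x, y, z in m, then the turn about the tool's z in rad. A call has 1 to 8 rows; each row is the pose to reach, as a shift and turn from the pose commanded when the call began, along the tool's axes at that moment; what a row does not reach only later rows make up. A row lasts 1/8 s, in which the tool goes at most 62.5 mm and 10.7 degrees, less where a joint would pass 70% of its speed; a pose out of reach is approached as far as the arm can. A call with a gripper value outside its range is refused whole. "gripper" is the opening, from 0 (shut) to 1 (fully open), set as the call begins (left out, the last holds). The fingers move at their own pace and stop on an object; "newtons" is the grip in N (left out, the last holds). Time passes only in rows, so rows that repeat a pose let the fingers close. It gives the time, the measured TCP pose, the force, the opening and the grip force at its end, in the units of the state.
- monitor.read_state(): the state, without advancing time (a new reading comes with each control period).
- viewer.read_camera(name): name is "side" or "top"; returns a dict with "image" (384x512x3 uint8, red, green, blue), "intrinsics" (3x3 intrinsics, pixels), "T" (4x4, takes a point from camera to world coordinates). Camera axes: x right, y up, looking along -z (the intrinsics and any distortion apply to the point x, -y, -z); pixel columns grow to the right and rows downward; lengths in m; the calibration is good to about 2 mm. A picture is of the moment at which its call begins. There is no depth.
- job.finish_job(): hands the job in; it is judged then, once.
Trained networks look in a picture, given as the dict that the camera call returned (one of the last four; its "shot" number tells which), for a name from the list of things; names that differ only in an ending like _2 or _b are one class to them, and where a whole thing is asked for, a point or a joint stands for the part that bears it (a point fixed in the world has none). Each returns a list of dicts, best first, with "score" (0 to 1); they miss things now and then, are a little off and sometimes report something else, mostly with a low value. They report only what shows in the picture. A call takes as long as a camera call.
- viewer.boxes_of(picture, label): "extent" ([centre column, centre row, width, height] in pixels, round what is visible of it).
- viewer.spot_point(picture, label): "point" ([column, row] in pixels: a listed point, or the origin of a listed thing).
The state is a dict: "time": time; "q": joint angles; "joint_vel": joint speeds; "joint_torque": joint torques, N m; "tool_pos": TCP position; "tcp_rot": TCP orientation; "wrist_force": force on the tool from outside, world axes, zero at the start; "torque": the same for the moment, N m; "width": opening from 0.0 (shut) to 1.0 (fully open); "grip_force": force on a finger pad.
Only numpy, scipy, OpenCV 4.12 (cv2) and the standard library are available. Lean on these libraries where they do the work, as an engineer would, in place of code of your own. Each camera call takes 0.05 s, during which the arm holds its last target. There are 200 camera calls.

TASK

Take the door handle of the yellow cupboard and pull the bifold door fully open, so that both panels fold together and stand out at its hinged side, then let go. Leave the grey cupboard shut.

Things in the scene. Friction and masses are not known exactly. Their poses are not given: they have to be found in the camera images.
- yellow_handle (a point): Grip point on the yellow door's handle: an upright round dark steel bar, 12 mm thick, 80 tall, ends bent back to the outer panel. The point is on the bar's axis, 160 mm above the bench, 24 below its upper end; bar axis 45 mm off the panel's front face, 35 mm along it from the fold edge. Axes turn with the outer panel: x square into the panel, y along it to the fold edge, z up.
- yellow_jamb (a point): Hinge line of the yellow door, at handle height, at the left (+y) edge of the cupboard's front (facing the robot), in the plane of the shut panels' back faces. Axes: x square into the cupboard, y along its front to the hinged side, z up. Yellow cupboard: 160 mm deep, 270 wide, 206 high, fixed, a 34 mm high carton on the rear of its top; it stands left or right of the grey one, turned a little.
- yellow_door (a joint): Turn of the inner panel about the jamb line, rad: 0 shut, 1.4 at the stop. Two panels, 124 mm wide, 14 thick, 176 high, hinged to each other back to back at the fold edge; the outer one (with handle) has its far edge guided in a track along the front, so it stands at the same angle the opposite way. Starts up to 0.3 ajar. Needs a few newtons at the handle, stays where left.
- grey_door (a joint): The same for the like door of the like-sized grey cupboard beside it, mirrored: hinged at its right (-y) edge. 0 shut, as it starts, 1.4 fully open. To stay shut.

How it is judged:
On the way:
1. the yellow door is on its way open (between 0.5 and 1.1 rad) with the gripper at its handle (within 60 mm of the grip point) (value of joint yellow_door between 0.5 and 1.1 rad and distance between the grasp point and yellow_handle below 0.06 m), for 0.1 s.
At the end, for the whole second after the job is handed in: The yellow door stands open at more than 1.2 rad (of 1.4), at rest and released, and the grey door is shut (under 0.12 rad) (value of joint yellow_door above 1.2 rad and velocity of joint yellow_door between -0.05 and 0.05 rad/s and value of joint grey_door below 0.12 rad); the robot touches nothing.
It fails at once if the grey cupboard's door is opened by more than 0.2 rad (value of joint grey_door above 0.2 rad).
It also fails if it takes over 32 s, if anything falls off the work surface, if the arm or the gripper's body presses on something with over 40 N, if the wrist force passes 120 N, or if a joint passes its speed limit or range.

## Working session

There is one attempt and no reset: what is moved stays moved. The work goes in short steps, Python scripts to look and compute and a tool call to move; the robot and the scene stay as the last step left them, time stands still between calls to the robot, and variables do not carry over. Pictures are saved under pics/ and viewed, at most 10 in all, crops included, and the job is handed in when it is done.

Besides the shell and the picture viewer there is one more tool, called after "Request:" by a JSON object that holds its "op" and its "data". step_arm: Moves the arm, as the interface text tells. Its arguments: {"type":"object","properties":{"series":{"type":"array"},"gripper":{"type":"number"},"newtons":{"type":"number"}},"required":["series"]}

```bash
mkdir -p pics; cat > h.py <<'E'
import numpy as np, cv2
from workcell import monitor, viewer, job
from scipy.spatial.transform import Rotation as R
def ray(p,uv):
    K=np.array(p["intrinsics"]);T=np.array(p["T"])
    d=np.linalg.inv(K)@np.array([uv[0],uv[1],1.]);d=np.array([d[0],-d[1],-d[2]])
    return T[:3,3],T[:3,:3]@d
def atz(p,uv,z):
    o,d=ray(p,uv);return o+d*(z-o[2])/d[2]
def tri(a,b):
    A=np.zeros((3,3));B=np.zeros(3)
    for o,d in(a,b):
        d=d/np.linalg.norm(d);P=np.eye(3)-np.outer(d,d);A+=P;B+=P@o
    return np.linalg.solve(A,B)
def proj(p,X):
    T=np.array(p["T"]);c=T[:3,:3].T@(np.array(X)-T[:3,3]);v=np.array(p["intrinsics"])@[c[0],-c[1],-c[2]];return v[:2]/v[2]
E
python3 - <<'E'
from h import *
ims=[]
for n in("side","top"):
    p=viewer.read_camera(n);ims.append(p["image"])
    print(n,np.round(p["T"],3).tolist(),np.round(p["intrinsics"],1).tolist(),[k for k in p])
    for l in("yellow_handle","yellow_jamb"):
        for r in viewer.spot_point(p,l)[:3]: print(l,r,np.round(atz(p,r["point"],.16),3))
    for l in("yellow_handle","yellow_door","grey_door"):print(l,viewer.boxes_of(p,l)[:2])
    cv2.imwrite(f"pics/{n}0.png",cv2.resize(p["image"][:,:,::-1],(800,600)))
s=monitor.read_state();print(s["time"],s["tool_pos"],s["tcp_rot"])
E
```

```text
side [[0.573, 0.671, -0.471, 0.191], [-0.819, 0.467, -0.332, -0.25], [-0.003, 0.576, 0.818, 0.773], [0.0, 0.0, 0.0, 1.0]] [[365.7, 0.0, 250.1], [0.0, 365.7, 185.9], [0.0, 0.0, 1.0]] ['image', 'intrinsics', 'T', 'shot']
yellow_handle {'point': [184.4, 158.4], 'score': 0.85} [0.523 0.157 0.16 ]
yellow_jamb {'point': [145.3, 113.2], 'score': 0.58} [0.575 0.326 0.16 ]
yellow_handle [{'extent': [208.8, 161.3, 56.4, 71.0], 'score': 0.75}]
yellow_door [{'extent': [190.8, 151.4, 93.4, 92.9], 'score': 0.7}]
grey_door [{'extent': [344.1, 229.1, 128.4, 95.6], 'score': 0.56}]
top [[0.029, 0.992, -0.123, 0.438], [-1.0, 0.027, -0.012, -0.01], [-0.009, 0.123, 0.992, 1.05], [0.0, 0.0, 0.0, 1.0]] [[411.3, 0.0, 255.6], [0.0, 411.3, 196.4], [0.0, 0.0, 1.0]] ['image', 'intrinsics', 'T', 'shot']
yellow_handle {'point': [185.8, 206.1], 'score': 0.93} [0.523 0.152 0.16 ]
yellow_jamb {'point': [114.3, 180.0], 'score': 0.84} [0.576 0.313 0.16 ]
yellow_handle [{'extent': [198.0, 195.6, 61.8, 33.0], 'score': 0.93}]
yellow_door [{'extent': [168.7, 196.4, 123.8, 37.0], 'score': 0.91}]
grey_door [{'extent': [340.9, 196.1, 120.2, 39.6], 'score': 0.84}]
0.6 [ 0.25776134 -0.62385195  0.20341624] [3.08150356e+00 6.11470857e-01 2.40670634e-05]
```

View pics/side0.png

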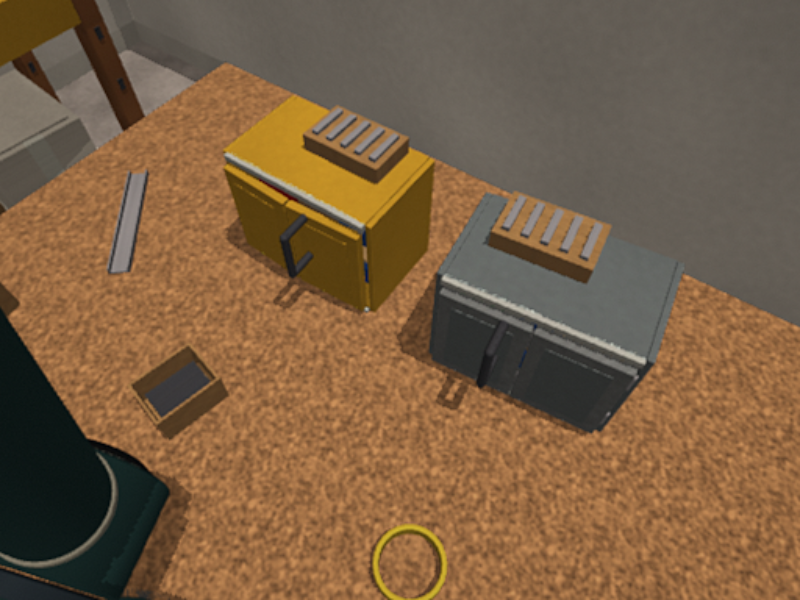

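View pics/top0.png

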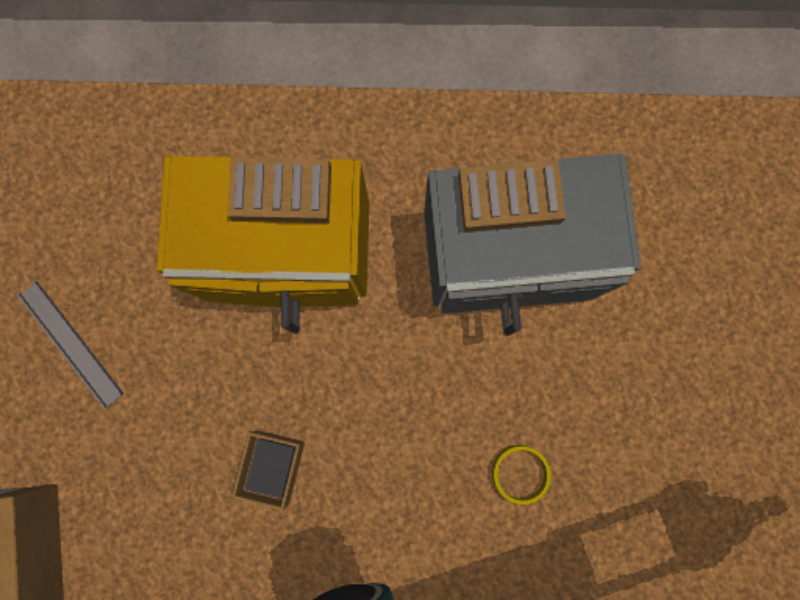

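The side view shows the yellow cupboard on the left, with its handle bar at about (290,250) and a slightly ajar fold at (285,198). In the top view its roof corners are about (165,156), (361,160), (350,278) and (163,272), and the handle is at (290,325). Grey is on the right, shut.

```bash
python3 - <<'E'
from h import *
from scipy.optimize import least_squares
a=viewer.read_camera("side");b=viewer.read_camera("top")
g=lambda p,l:viewer.spot_point(p,l)[0]["point"]
H=tri(ray(a,g(a,"yellow_handle")),ray(b,g(b,"yellow_handle")))
J=tri(ray(a,g(a,"yellow_jamb")),ray(b,g(b,"yellow_jamb")))
print("H",H.round(4),"J",J.round(4))
for u in((165,156),(361,160),(350,278),(163,272)):print(atz(b,np.array(u)*.64,.206).round(3))
for p,n in((a,"s"),(b,"t")):
    u=proj(p,H-[0,-.03,0]);x,y=int(u[0]),int(u[1])
    c=p["image"][max(0,y-60):y+60,max(0,x-80):x+80,::-1]
    cv2.imwrite(f"pics/c{n}.png",cv2.resize(c,None,fx=5,fy=5,interpolation=cv2.INTER_CUBIC));print(n,max(0,x-80),max(0,y-60))
E
python3 -c "
import cv2,numpy as np
a=cv2.imread('pics/cs.png');b=cv2.imread('pics/ct.png');m=np.vstack([a,b]);print(a.shape,b.shape);cv2.imwrite('pics/cc.png',cv2.resize(m[:, :],None,fx=.5,fy=.5))"
```

```text
H [0.5197 0.1533 0.17  ] J [0.5765 0.3179 0.1539]
[0.741 0.327 0.206]
[0.742 0.058 0.206]
[0.579 0.067 0.206]
[0.581 0.318 0.206]
s 93 91
t 90 146
(600, 800, 3) (600, 800, 3)
```

View pics/ct.png

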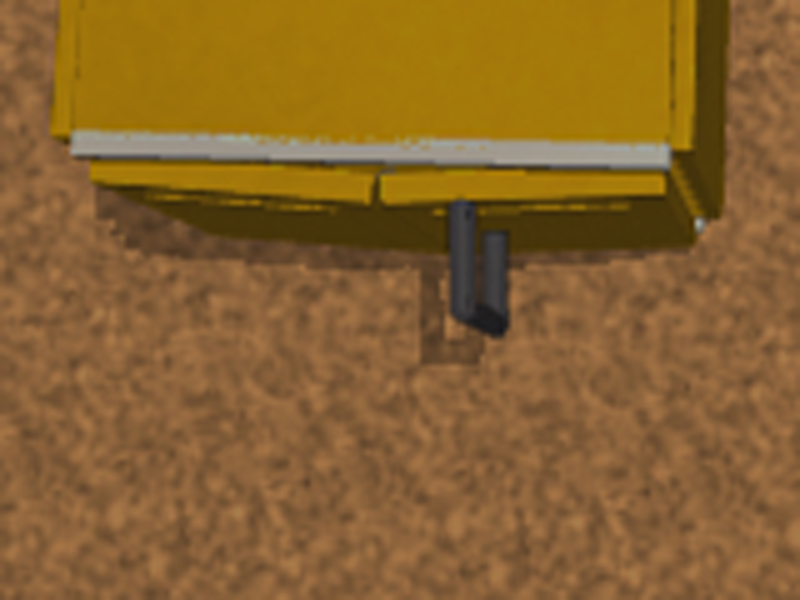

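Request:
{"op": "step_arm", "data": {"series": [0,0,-0.05,0,0.04,-0.04,-0.06,0.03,0.08,-0.08,-0.06,0.06,0.12,-0.125,-0.06,0.09,0.16,-0.17,-0.06,0.12,0.2,-0.22,-0.06,0.16,0.24,-0.26,-0.06,0.2,0.28,-0.31,-0.06,0.24], "gripper": 1, "newtons": 80}}

```text
time: 1.9
tool_pos: [0.3983, -0.2303, 0.2638]
tcp_rot: [3.132, 0.235, 0.002]
wrist_force: [0.2, 0.2, -0.5]
width: 1.0
grip_force: 0.0
```

```bash
cat >> h.py <<'E'
def to(xyz,yaw=None):
    s=monitor.read_state();M=R.from_rotvec(s["tcp_rot"]).as_matrix()
    y=np.arctan2(M[1,0],M[0,0])
    print("t",round(s["time"],2),"pos",np.round(s["tool_pos"],4),"yaw",round(y,3),"F",np.round(s["wrist_force"],1),"w",s["width"])
    for p,w in zip(np.atleast_2d(xyz),np.atleast_1d(y if yaw is None else yaw)):print(np.round(np.r_[M.T@(p-s["tool_pos"]),y-w],3).tolist())
E
python3 -c "
from h import *
to([.519,.154,.26],.06)"
```

```text
t 1.9 pos [ 0.3983 -0.2303  0.2638] yaw 0.15 F [ 0.2  0.2 -0.5] w 1.0000162085602269
[0.177, -0.362, 0.004, 0.09]
```

Request:
{"op": "step_arm", "data": {"series": [0.022,-0.05,0,0.02,0.045,-0.1,0,0.04,0.07,-0.15,0,0.06,0.095,-0.2,0,0.08,0.12,-0.25,0,0.09,0.14,-0.3,0,0.09,0.16,-0.34,0.0,0.09,0.177,-0.362,0.004,0.09]}}

```text
time: 2.9
tool_pos: [0.5184, 0.1551, 0.2599]
tcp_rot: [-3.139, -0.101, -0.002]
wrist_force: [-0.2, 0.6, -1.5]
width: 0.996
grip_force: 0.0
```

```bash
python3 - <<'E'
from h import *
a=viewer.read_camera("side");b=viewer.read_camera("top")
for p in(a,b):
  for r in viewer.spot_point(p,"yellow_handle")[:1]:print(r,atz(p,r["point"],.16).round(4))
m=[]
for p in(a,b):
    u=proj(p,[.52,.154,.2]);x,y=int(u[0]),int(u[1])
    m.append(cv2.resize(p["image"][y-50:y+50,x-65:x+65,::-1],(390,300)))
cv2.imwrite("pics/over.png",cv2.resize(np.hstack(m),(780,300)))
to([.519,.154,.15],.06)
E
```

```text
{'point': [182.4, 155.6], 'score': 0.69} [0.5261 0.1661 0.16  ]
{'point': [183.4, 208.9], 'score': 0.7} [0.5163 0.1573 0.16  ]
t 3.1 pos [0.5176 0.1528 0.2591] yaw 0.063 F [ 0.5  0.1 -0.1] w 1.000288555299795
[0.002, -0.001, 0.109, 0.003]
```

View pics/over.png

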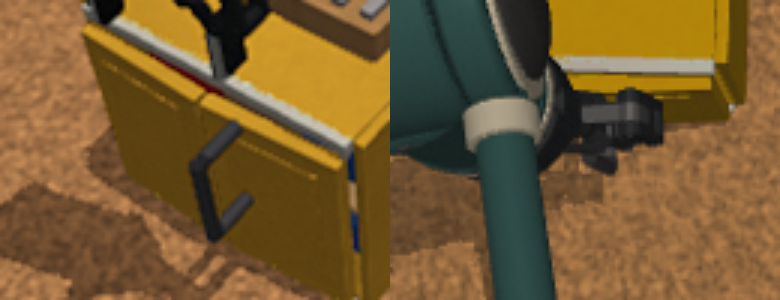

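```bash
python3 - <<'E'
from h import *
a=viewer.read_camera("side")
u=proj(a,[.52,.154,.2]);o=np.array([int(u[0])-65,int(u[1])-50])
for pix,z in(((199,164),.184),((212,236),.104)):print(atz(a,o+np.array(pix)/3,z).round(4))
E
```

```text
[0.5211 0.1571 0.184 ]
[0.5171 0.1568 0.104 ]
```

Request:
{"op": "step_arm", "data": {"series": [0,-0.003,0.04,0,0,-0.003,0.08,0,0,-0.003,0.112,0,0,-0.003,0.112,0]}}

```text
time: 3.65
tool_pos: [0.515, 0.1539, 0.1447]
tcp_rot: [3.139, 0.095, -0.01]
wrist_force: [-0.1, -0.5, 0.9]
width: 0.996
grip_force: 0.0
```

Request:
{"op": "step_arm", "data": {"series": [0,0,0,0,0,0,0,0,0,0,0,0,0,0,0,0,0,0,0,0,0,0,0,0], "gripper": 0, "newtons": 80}}

```text
time: 4.4
tool_pos: [0.5183, 0.1559, 0.1484]
tcp_rot: [-3.14, -0.097, -0.002]
wrist_force: [-0.9, 0.1, 5.2]
width: 0.101
grip_force: 78.4
```

```bash
python3 - <<'E'
from h import *
a=viewer.read_camera("side")
u=proj(a,[.52,.154,.16]);x,y=int(u[0]),int(u[1])
cv2.imwrite("pics/grip.png",cv2.resize(a["image"][y-50:y+50,x-65:x+65,::-1],(520,400)))
s=monitor.read_state()
p0=np.array(s["tool_pos"])
f=lambda t:np.array([-(.089*np.sin(t)+.059*np.cos(t)),-(.159*np.cos(t)+.059*np.sin(t)),0])
t=np.arange(.2,1.41,.15)
to([p0+f(k)-f(.06) for k in t],t);print(t,s["grip_force"])
E
```

```text
t 4.45 pos [0.5183 0.1559 0.1484] yaw 0.062 F [-0.7 -0.9  6.4] w 0.10326635984328031
[-0.012, 0.005, -0.0, -0.138]
[-0.022, 0.006, -0.0, -0.288]
[-0.031, 0.004, -0.0, -0.438]
[-0.037, -0.002, -0.0, -0.588]
[-0.04, -0.012, -0.0, -0.738]
[-0.041, -0.024, -0.0, -0.888]
[-0.039, -0.04, -0.0, -1.038]
[-0.035, -0.058, -0.0, -1.188]
[-0.029, -0.079, -0.0, -1.338]
[0.2  0.35 0.5  0.65 0.8  0.95 1.1  1.25 1.4 ] 78.4279614686966
```

View pics/grip.png

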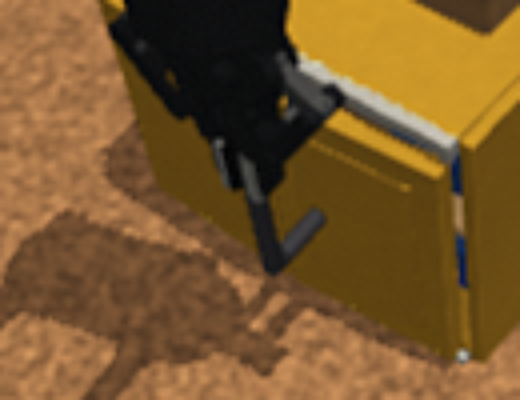

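The gripper holds the bar near its top, at about (245,165) in the crop. Now I pull.

Request:
{"op": "step_arm", "data": {"series": [-0.006,0.003,0,-0.07,-0.012,0.005,0,-0.138,-0.017,0.006,0,-0.21,-0.022,0.006,0,-0.288,-0.027,0.005,0,-0.36,-0.031,0.004,0,-0.438,-0.034,0.001,0,-0.51,-0.037,-0.002,0,-0.588]}}

```text
time: 5.45
tool_pos: [0.4817, 0.1547, 0.1484]
tcp_rot: [2.974, 1.006, 0.003]
wrist_force: [1.4, -2.3, 4.0]
width: 0.104
grip_force: 78.7
```

```bash
cat > r.py <<'E'
from h import *
from scipy.optimize import minimize_scalar
import sys
p0=np.array([.5183,.1559,.1484])
f=lambda t:np.array([-(.089*np.sin(t)+.059*np.cos(t)),-(.159*np.cos(t)+.059*np.sin(t)),0])
t=np.array(eval(sys.argv[1]))
to([p0+f(k)-f(.06) for k in t],t)
for n in("side","top"):
    a=viewer.read_camera(n)
    u=proj(a,[.50,.2,.16]);x,y=int(u[0]),int(u[1])
    print(viewer.spot_point(a,"yellow_handle")[:1])
    cv2.imwrite(f"pics/{sys.argv[2]}{n}.png",cv2.resize(a["image"][y-75:y+75,x-100:x+100,::-1],(600,450)))
E
python3 r.py '[.8,.95,1.1,1.25,1.4]' p1
```

```text
t 5.45 pos [0.4817 0.1547 0.1484] yaw 0.652 F [ 1.4 -2.3  4. ] w 0.10381574663281695
[0.003, -0.011, 0.0, -0.148]
[0.009, -0.022, -0.0, -0.298]
[0.019, -0.034, -0.0, -0.448]
[0.033, -0.047, -0.0, -0.598]
[0.05, -0.06, -0.0, -0.748]
[{'point': [177.1, 169.2], 'score': 0.96}]
[]
```

View pics/p1side.png

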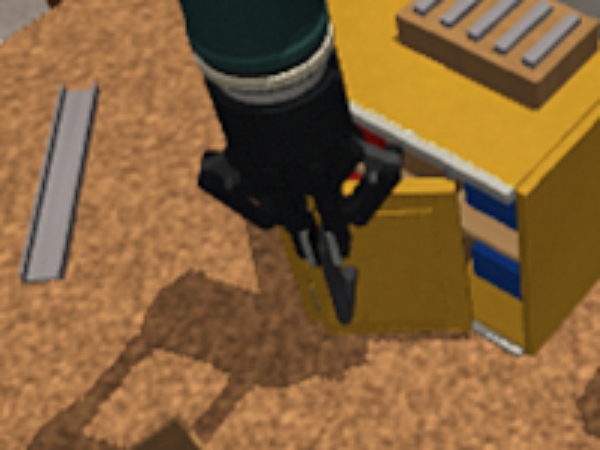

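The outer panel has swung out to about 0.65 rad and the gripper is still on the bar at (335,270), with low forces. I continue.

Request:
{"op": "step_arm", "data": {"series": [0.001,-0.006,0,-0.074,0.003,-0.011,0,-0.148,0.006,-0.016,0,-0.223,0.009,-0.022,0,-0.298,0.014,-0.028,0,-0.373,0.019,-0.034,0,-0.448,0.026,-0.04,0,-0.523,0.033,-0.047,0,-0.598]}}

```text
time: 6.65
tool_pos: [0.4791, 0.2127, 0.1484]
tcp_rot: [2.546, 1.838, 0.001]
wrist_force: [0.4, -2.2, 4.9]
width: 0.106
grip_force: 79.0
```

```bash
python3 r.py '[1.3,1.35,1.4,1.44]' p2
```

```text
t 6.65 pos [0.4791 0.2127 0.1484] yaw 1.25 F [ 0.4 -2.2  4.9] w 0.10584781538579441
[0.006, -0.0, 0.0, -0.05]
[0.014, -0.001, 0.0, -0.1]
[0.021, -0.001, 0.0, -0.15]
[0.027, -0.001, 0.0, -0.19]
[{'point': [152.5, 159.4], 'score': 0.94}]
[{'point': [157.8, 223.9], 'score': 0.65}]
```

View pics/p2side.png

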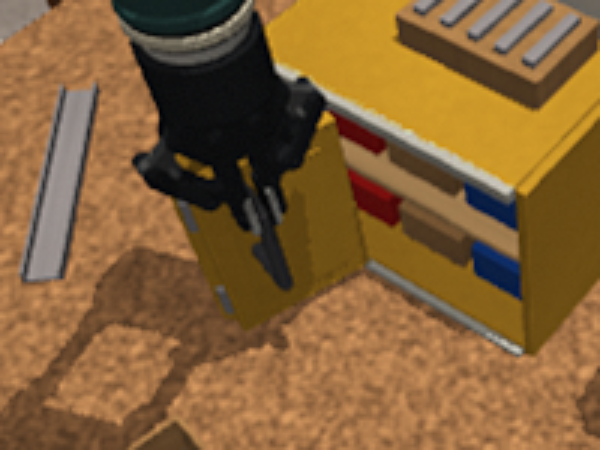

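The panels stand out at about 1.25 rad with the bar still gripped at (265,225). Now the last bit to the stop.

Request:
{"op": "step_arm", "data": {"series": [0.006,0,0,-0.05,0.012,-0.001,0,-0.09,0.017,-0.001,0,-0.12,0.021,-0.001,0,-0.15]}}

```text
time: 7.35
tool_pos: [0.4842, 0.2326, 0.1484]
tcp_rot: [2.403, 2.022, -0.002]
wrist_force: [-5.3, -12.0, 11.7]
width: 0.101
grip_force: 79.7
```

Request:
{"op": "step_arm", "data": {"series": [0,0,0,0,0,0,0,0,0,0,0,0,0,0,0,0], "gripper": 0.7}}

```text
time: 7.85
tool_pos: [0.4842, 0.233, 0.1472]
tcp_rot: [-2.405, -2.021, 0.0]
wrist_force: [-0.4, -0.4, -0.1]
width: 0.703
grip_force: 0.0
```

Request:
{"op": "step_arm", "data": {"series": [0,0,-0.03,0,0,0,-0.06,0,0,0,-0.1,0,-0.03,0,-0.13,0,-0.06,0,-0.15,0,-0.1,0,-0.15,0,-0.1,0,-0.15,0]}}

```text
time: 8.72
tool_pos: [0.4669, 0.1328, 0.298]
tcp_rot: [2.407, 2.017, 0.001]
wrist_force: [0.2, 0.1, -0.2]
width: 0.698
grip_force: 0.0
```

```bash
python3 r.py '[1.4]' p3
```

```text
t 8.72 pos [0.4669 0.1328 0.298 ] yaw 1.395 F [ 0.2  0.1 -0.2] w 0.6981889181872986
[0.102, -0.0, 0.15, -0.005]
[{'point': [146.9, 152.0], 'score': 0.79}]
[]
```

View pics/p3side.png

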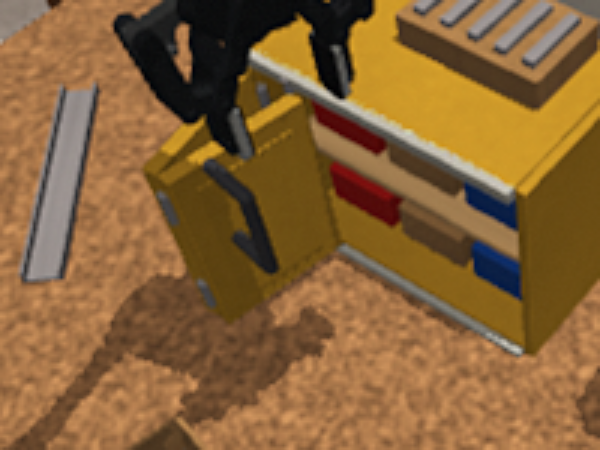

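```bash
python3 - <<'E'
from h import *
a=viewer.read_camera("side")
u=proj(a,[.50,.2,.16]);o=np.array([int(u[0])-100,int(u[1])-75])
P=lambda x,y,z:atz(a,o+np.array([x,y])/3,z).round(3)
print("handle",atz(a,[146.9,152],.16).round(3),"bartop",P(215,168,.184),"barbot",P(270,268,.104))
A,B=P(300,97,.19),P(152,175,.19);C,D=P(340,247,.014),P(230,320,.014)
for p,q in((A,B),(C,D)):print(p,q,np.arctan2(abs((p-q)[0]),abs((p-q)[1])))
E
```

```text
handle [0.489 0.237 0.16 ] bartop [0.492 0.272 0.184] barbot [0.483 0.233 0.104]
[0.578 0.266 0.19 ] [0.459 0.299 0.19 ] 1.3002829398016733
[0.575 0.263 0.014] [0.463 0.287 0.014] 1.3597029935721503
```

The door is released and the handle hangs free at (240,215). The panel measures about 1.3–1.4 rad and the gripper is well above it. Handing in.

```bash
python3 -c "
from h import *
print(job.finish_job())"
```

```text
the job is handed in; nothing more can be done
None
```

The yellow bifold door is open to about 1.3–1.4 rad (measured from the side camera) and released, the grey cupboard was never touched, and the job was handed in at about 9 s; no verdict was returned.

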